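# Feed a tip rack through a gated chute

## Robot

A 6-joint arm with a two-finger parallel gripper is mounted at the origin on a cart in front of the work surface, level with it; the furniture and walls round the work are solid. World frame = base frame: x ahead of the robot, y to its left, z up, the work surface at z = 0. Lengths are in mm, angles in rad, forces in N, time in s.
With the tool pointing down it reaches from about 275 to 1000 mm from the base axis. Payload 8.4 kg.
Tool frame: the origin (TCP) lies midway between the tips of the shut fingers; the grasp point (between the pads) lies 19 mm behind it; z points along the fingers, y is the direction in which the jaws open and shut (so a half turn about z gives the same grasp; the last joint's range is limited). The gripper opens to 85 mm and grips with 20 to 120 N. Pads are 22 mm wide; open, the fingers measure 114 mm over their backs; the gripper's body (76 mm by 85 mm) begins 54 mm behind the grasp point. The pads swing forward as they close: fully open they stand 13 mm farther back than shut.
Start: joints at [-1.326, 0.353, 1.633, -0, 1.155, -0.002], TCP at [152.687, -606.065, 231.281] pointing down, gripper open.
Joint ranges: [-2.63, 2.63], [-0.92, 2.1], [0.06, 2.66], [-1.3, 4.44], [0, 2.69], [-3.02, 3.02]. Speed limits (rad/s): [2.22, 2.22, 2.79, 3.14, 3.14, 3.14].

## Interface

Orientations are given as [roll, pitch, yaw] about the fixed x, y, z axes, in that order (R = Rz(yaw) Ry(pitch) Rx(roll)).
In Python, from rig import r gives the robot as it stands. The module is installed in compiled form; this text tells all that it offers.
- The arm moves only by the tool drive_tool, never from a script. Its argument "moves" is a list of rows, each a list of 3 entries, a list of its own where there are three numbers: the closure, from 0 (fully open) to 1 (shut), then the shift along the tool's x, y, z in cm, then the turn about the tool's z in degrees. In form: [[claw, [dx, dy, dz], roll], ...]. A call has 1 to 12 rows; each row is the pose to reach, as a shift and turn from the pose measured when the call began, along the tool's axes at that moment; what a row does not reach only later rows make up. A row lasts 1/8 s, in which the tool goes at most 62.5 mm and 10.7 degrees, less where a joint would pass 70% of its speed; a pose out of reach is approached as far as the arm can. A call with a gripper value outside its range is refused whole. The fingers move at their own pace and stop on an object; "grip_force" is the grip in N (left out, the last holds). Time passes only in rows, so rows that repeat a pose let the fingers close. It gives the time, the measured TCP pose, the force and the opening at its end, in the units of the state.
- r.sense(): the state, without advancing time (a new reading comes with each control period).
- r.grab_frame(name): name is "scene" or "top"; returns a dict with "color" (480x640x3 uint8, red, green, blue), "fx", "fy", "cx", "cy" (pixels), "D" ([k1, k2, p1, p2, k3] as OpenCV has them; the pictures are not rectified), "pose" (4x4, takes a point from camera to world coordinates). Camera axes: x right, y up, looking along -z (the intrinsics and any distortion apply to the point x, -y, -z); pixel columns grow to the right and rows downward; lengths in mm; the calibration is good to about 2 mm. A picture is of the moment at which its call begins. There is no depth.
- r.sign_off(): hands the job in, once; it reports no verdict.
Trained networks look in the newest picture that a camera, given by its name, has taken for a name from the list of things; names that differ only in an ending like _2 or _b are one class to them, and where a whole thing is asked for, a point or a joint stands for the part that bears it (a point fixed in the world has none). Each returns a list of dicts, best first, with "score" (0 to 1); they miss things now and then, are a little off and sometimes report something else, mostly with a low value. They report only what shows in the picture. A call takes as long as a camera call.
- r.outline_of(thing, camera): "mask" (480x640 bool, what is visible of it) and "at" ([column, row] in pixels, amid what is visible of it).
- r.spot_point(thing, camera): "at" ([column, row] in pixels: a listed point, or the origin of a listed thing).
The state is a dict: "clock": time; "qpos": joint angles; "qvel": joint speeds; "joint_efforts": joint torques, N m; "eef_pos": TCP position; "tcp_rot": TCP orientation; "contact_force": force on the tool from outside, world axes, zero at the start; "wrist_torque": the same for the moment, N m; "opening": opening from 0.0 (shut) to 1.0 (fully open).
Only numpy, scipy, OpenCV 4.12 (cv2) and the standard library are available. Lean on these libraries where they do the work, as an engineer would, in place of code of your own. Each camera call takes 0.05 s, during which the arm holds its last target.

## Task

Press down the long treadle plate beside the chute with one fingertip so that the hinged gate is held well up, and while holding it push the rack of electrode tips, by the upright plate at its rear, along the chute past the gate until it is fully home against the end stop. Then let the treadle up so that the gate shuts behind the rack. The rack is only pushed, never gripped or lifted, the gate must not touch it, and the other things on the bench stay where they are.

Things in the scene. Friction and masses are not known exactly. Their poses are not given: they have to be found in the camera images.
- chute: fixed aluminium base plate (x -212..84, y -40..85, 8 mm thick) with a straight open-topped chute. Origin on the worktop right below the gate's middle; x = feed direction, y to its left, z up (all mm below in this frame). Floor z 8, inner width 64 (y -32..32), side walls 6 thick, top z 32. End stop: upright plate across the chute, face at x 75, top z 48
- gate_line (a point): point on the chute floor (z 8 mm of the chute) below the middle of the gate, x = 0, y = 0. Posts near it: bearing posts 12 mm square at y 47, x -204 and x -18, up to z 79; a thin post at x 0, y -39, up to z 67 is the rest of the shut gate arm
- gate (a joint): turn in rad of the horizontal shaft (along the chute's x, at y 47, z 70 mm) that carries treadle and gate arm. 0 = shut, 1.0 = end of travel; grows as the treadle goes down and the arm up. A spring shuts it: some 2 to 6 N on the treadle hold it open. From about 0.7 the gate clears the rack; 0.85 is a good value to hold. The rack pushed against the gate does not open it
- gate_blade (a point): the gate: flat steel arm from the shaft across the chute at x 0 (10 mm wide along x, top z 74 when shut, reaching to y -43), with a blade 24 mm wide and 5 thick hanging to z 20. This point: middle of the blade's lower edge. Held at 0.85 rad its highest point is about 140 mm above the worktop: fingers and hand stay behind it (x below -30 mm of the chute)
- treadle_mid (a point): the treadle: flat steel plate 3 mm thick left of the chute, on the same shaft, from x -197 to -25 mm of the chute, reaching 4 to 50 mm out (to the left) from the shaft. It rises outward at 0.26 rad at gate 0 and slopes down outward at 0.59 rad at gate 0.85. Pressing it anywhere along its length lifts the gate. This point: on its upper face, half-way along, 30 mm out (z 80 when shut)
- rack: grey plastic rack, about 0.4 kg, loose in the chute, axes as the chute's. Origin at the centre of the underside of its block (60 x 60 x 24 mm). Four copper electrode tips, 16 thick, are fixed in it, tops 48 mm above the underside. It starts with the block's front 15 to 45 mm short of the gate; home against the end stop its origin is at x 45 mm of the chute
- push_plate (a point): point on the rear face of the rack's upright push plate (46 wide, 8 thick, 78 mm tall), on its middle line, 66 mm above the rack's underside and 90 mm behind the rack's origin. A low tongue (30 wide, 6 high) joins plate and block: when the rack is home the gate shuts over the tongue
- loose_tip: bystander: single copper electrode tip, 16 mm thick, 38 mm tall, standing just to the left of the chute (looking along the feed) near the gate; origin under its centre
- white_ring: bystander: white nylon ring 34 mm across, 8 mm high; origin under its centre
- grey_gauge: bystander: grey gauge block 22 x 52 x 14 mm; origin under its centre
- tape_roll: bystander: roll of black tape 53 mm across, 19 mm high; origin under its centre
- cutters: bystander: red-handled side cutters 49 x 132 x 10 mm; origin under their centre

How it is judged:
By the outcome, as a careful person would: the job done as asked, in the order asked, and still so for the second after the job is handed in, with the robot touching nothing.
It also fails if it takes over 42 s, if anything falls off the work surface, if the arm or the gripper's body presses on something with over 40 N, if the wrist force passes 120 N, or if a joint passes its speed limit or range.

## Working session

There is one attempt and no reset: what is moved stays moved. The work goes in short steps, Python scripts to look and compute and a tool call to move; the robot and the scene stay as the last step left them, time stands still between calls to the robot, and variables do not carry over. Pictures are saved under pics/ and viewed, and the job is handed in when it is done.

Besides the shell and the picture viewer there is one more tool, called by a JSON object that holds its "fn" and its "kwargs", one argument or row to a line. drive_tool: Moves the arm, as the interface text tells. Its arguments: {"type":"object","properties":{"moves":{"type":"array"},"grip_force":{"type":"number"}},"required":["moves"]}

```bash
mkdir -p pics; ls; python3 - <<'E'
from rig import r
import cv2
s=r.sense(); print({k:s[k] for k in s})
for n in ("scene","top"):
    f=r.grab_frame(n); cv2.imwrite(f"pics/{n}0.png",f["color"][:,:,::-1]); print(n,f["fx"],f["fy"],f["cx"],f["cy"],f["D"],f["pose"])
E
```

```text
pics
{'clock': 0.0, 'qpos': array([-1.32638103e+00,  3.53641843e-01,  1.63413923e+00, -1.47364785e-05,
        1.15516045e+00, -2.36527740e-03]), 'qvel': array([0.00128157, 0.00012693, 0.00279275, 0.00212642, 0.00095289,
       0.00014024]), 'joint_efforts': array([-2.75895827e-04, -6.05259776e+01, -3.42065549e+01,  2.05652566e-05,
        9.35460470e-03, -2.55649871e-05]), 'eef_pos': array([ 152.58106145, -605.60930671,  230.56342118]), 'tcp_rot': array([-3.14024376e+00,  1.02832997e-05,  2.46786544e-01]), 'contact_force': array([ 1.33409845, -1.22111132, -0.52135074]), 'wrist_torque': array([-0.00709715,  0.03833286, -0.0387094 ]), 'opening': 1.0026442292222715}
scene 579.6084314161044 579.6084314161044 327.20931010869344 231.74202980334206 [0.03492849 0.         0.         0.         0.        ] [[ 8.58385180e-01  2.09175514e-01 -4.68423406e-01 -1.64402579e+02]
 [-5.13003117e-01  3.47084118e-01 -7.85086248e-01 -1.08785731e+03]
 [-1.63849462e-03  9.14209067e-01  4.05239554e-01  6.30635937e+02]
 [ 0.00000000e+00  0.00000000e+00  0.00000000e+00  1.00000000e+00]]
top 525.9906408245804 525.9906408245804 321.64354899808137 240.15150377141424 [-0.03322959  0.          0.          0.          0.        ] [[-2.63427635e-02  9.91666476e-01 -1.26109710e-01  3.30329798e+02]
 [-9.99618458e-01 -2.50831421e-02  1.15661311e-02 -1.00758585e+01]
 [ 8.30651666e-03  1.26366278e-01  9.91948872e-01  1.20126501e+03]
 [ 0.00000000e+00  0.00000000e+00  0.00000000e+00  1.00000000e+00]]
```

View pics/scene0.png

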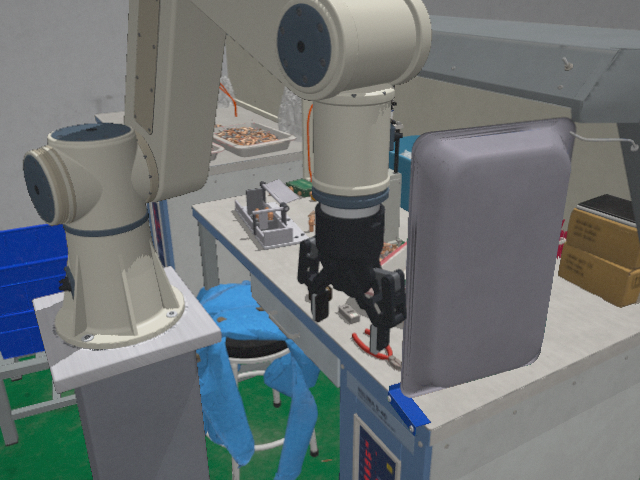

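View pics/top0.png

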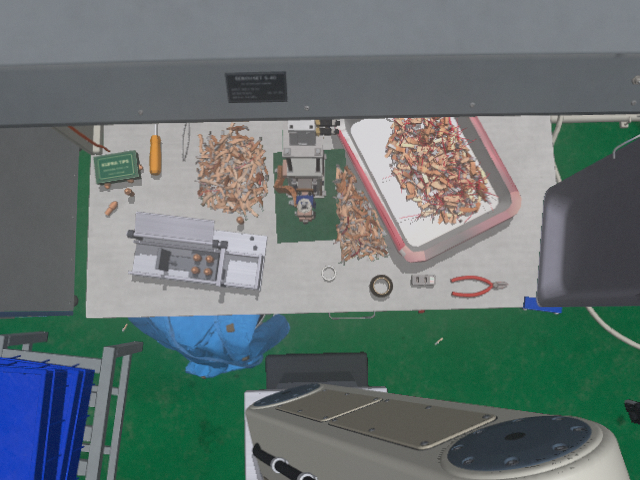

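```bash
cat > h.py <<'E'
import numpy as np, cv2
from rig import r
def proj(f,P):
    P=np.atleast_2d(np.asarray(P,float)); T=np.linalg.inv(f["pose"])
    c=P@T[:3,:3].T+T[:3,3]; c=c*[1,-1,-1]
    K=np.array([[f["fx"],0,f["cx"]],[0,f["fy"],f["cy"]],[0,0,1]])
    return cv2.projectPoints(c,np.zeros(3),np.zeros(3),K,np.array(f["D"],float))[0].reshape(-1,2)
def ray(f,px):
    K=np.array([[f["fx"],0,f["cx"]],[0,f["fy"],f["cy"]],[0,0,1]])
    u=cv2.undistortPoints(np.array([[px]],float),K,np.array(f["D"],float)).ravel()
    d=f["pose"][:3,:3]@np.array([u[0],-u[1],-1]); return f["pose"][:3,3],d/np.linalg.norm(d)
def atz(f,px,z):
    o,d=ray(f,px); return o+d*(z-o[2])/d[2]
def tri(f1,p1,f2,p2):
    o1,d1=ray(f1,p1);o2,d2=ray(f2,p2)
    s=np.linalg.lstsq(np.c_[d1,-d2],o2-o1,rcond=None)[0]
    a=o1+s[0]*d1;b=o2+s[1]*d2; return (a+b)/2,np.linalg.norm(a-b)
E
python3 - <<'E'
from h import *
import pickle
F={n:r.grab_frame(n) for n in("scene","top")}
names=["gate_line","gate_blade","treadle_mid","rack","push_plate","loose_tip","chute"]
D={}
for t in names:
    for n in F:
        o=r.spot_point(t,n); 
        if o: D[t,n]=o[0]["at"]; print(t,n,[(np.round(q["at"],1).tolist(),round(q["score"],2)) for q in o[:2]])
    if (t,"scene") in D and (t,"top") in D: print("   tri",[np.round(v,1) for v in tri(F["scene"],D[t,"scene"],F["top"],D[t,"top"])])
pickle.dump((F,D),open("f0.pkl","wb"))
for n,(x0,y0,w,h) in {"top":(120,200,160,110),"scene":(220,165,110,90)}.items():
    c=F[n]["color"][y0:y0+h,x0:x0+w,::-1]; cv2.imwrite(f"pics/{n}z.png",cv2.resize(c,None,fx=5,fy=5,interpolation=cv2.INTER_CUBIC))
E
```

```text
gate_line scene [([269.7, 235.5], 0.87)]
gate_line top [([223.9, 269.5], 0.81), ([221.6, 276.9], 0.64)]
   tri [array([423.5, 200.8,  -4.2]), np.float64(4.5)]
gate_blade scene [([261.8, 228.2], 0.55)]
gate_blade top [([220.5, 274.0], 0.56)]
   tri [array([408.3, 206.1,  18.6]), np.float64(3.2)]
treadle_mid scene [([282.9, 189.4], 0.88)]
treadle_mid top [([172.7, 225.1], 0.95)]
   tri [array([515.2, 296.7,  79.5]), np.float64(3.1)]
rack scene [([264.9, 228.8], 0.7), ([319.5, 297.1], 0.56)]
rack top [([204.4, 264.9], 0.87)]
   tri [array([433.2, 246.4,  -3.9]), np.float64(0.3)]
push_plate scene [([255.0, 193.0], 0.62)]
push_plate top [([157.7, 257.2], 0.95)]
   tri [array([446.3, 331.4,  71. ]), np.float64(0.8)]
loose_tip scene [([310.9, 231.6], 0.37)]
loose_tip top [([239.6, 219.6], 0.46), ([175.8, 221.4], 0.41)]
   tri [array([534.7, 165.9,  -4.7]), np.float64(4.2)]
chute scene [([268.0, 234.2], 0.96)]
chute top [([227.5, 267.8], 0.76), ([177.1, 225.8], 0.52)]
   tri [array([421.5, 193.6,   3.1]), np.float64(6.6)]
```

View pics/topz.png

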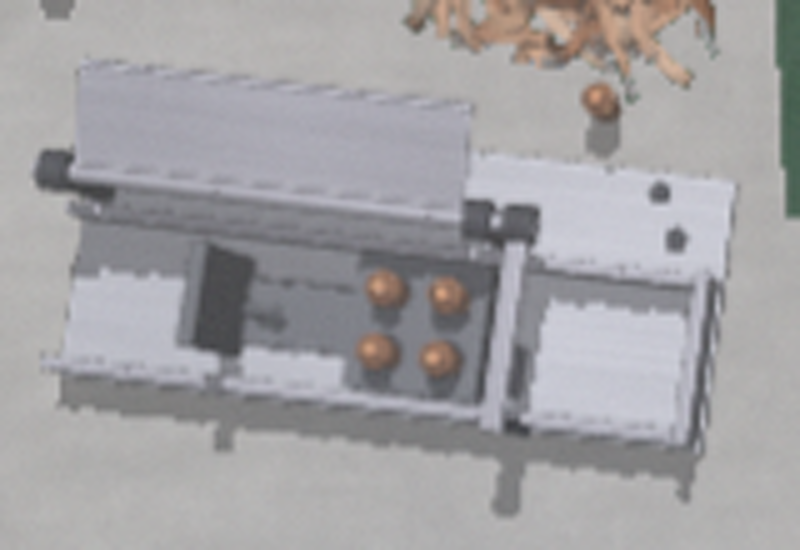

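View pics/scenez.png

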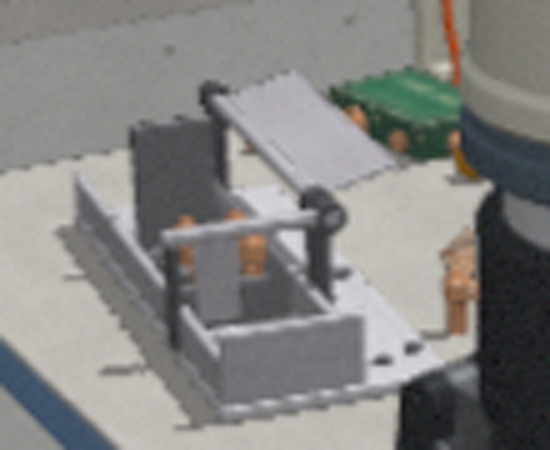

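```bash
cat > fit.py <<'E'
from h import *
import pickle
from scipy.optimize import least_squares
F,D=pickle.load(open("f0.pkl","rb"))
s,c=np.sin(.26),np.cos(.26)
to=lambda x:(x,47+50*c-1.5*s,70+50*s+1.5*c)
top=[(to(-197),(82,62)),(to(-25),(471,104)),((84,85,8),(737,182)),((-212,-38,32),(42,358)),((-212,38,32),(70,205))]
sc=[(to(-197),(293,72)),(to(-25),(409,163)),((84,85,8),(437,360)),((84,-40,8),(222,415)),((-212,-38,32),(78,175))]
obs=[("top",p,np.array(q)/5+(120,200)-.4) for p,q in top]+[("scene",p,np.array(q)/5+(220,165)-.4) for p,q in sc]
pts={"gate_line":(0,0,8),"gate_blade":(0,0,20),"treadle_mid":(-111,47+30*c-1.5*s,70+30*s+1.5*c),"chute":(0,0,0)}
obs+=[(n,pts[t],np.array(D[t,n])) for (t,n) in D if t in pts and t!="chute"]
def W(v,P):
    P=np.asarray(P,float);a=v[2];R=np.array([[np.cos(a),-np.sin(a),0],[np.sin(a),np.cos(a),0],[0,0,1]]);return P@R.T+[v[0],v[1],v[3]]
def res(v): return np.concatenate([proj(F[n],W(v,p))[0]-q for n,p,q in obs]+[[v[3]/2]])
o=least_squares(res,[425,200,-1.66,0],loss="soft_l1")
if __name__=="__main__":
    print(o.x)
    for (n,p,q),e in zip(obs,res(o.x)[:-1].reshape(-1,2)): print(n,np.round(p,0),e.round(1))
    v=o.x; np.save("chute.npy",v)
    # rack x
    for t,P in {"push_plate":74,"rack":8}.items():
        for n in F:
            w=atz(F[n],D[t,n],P+v[3])-[v[0],v[1],0];a=v[2]
            print(t,n,"chute xy",w[0]*np.cos(a)+w[1]*np.sin(a),-w[0]*np.sin(a)+w[1]*np.cos(a))
E
python3 fit.py
```

```text
[422.0195367  197.11151169  -1.72145585  -0.91741072]
top [-197.   95.   84.] [-0.7 -0.7]
top [-25.  95.  84.] [0.1 0.7]
top [84 85  8] [-0.2  0.6]
top [-212  -38   32] [-1.2  1.8]
top [-212   38   32] [-1.1 -1.1]
scene [-197.   95.   84.] [ 0.8 -0.6]
scene [-25.  95.  84.] [-2.6  0.2]
scene [84 85  8] [3.  2.8]
scene [ 84 -40   8] [-0.7 -0.3]
scene [-212  -38   32] [-0.6 -0.1]
scene [0 0 8] [-0.9 -3.2]
top [0 0 8] [ 1.2 -0.7]
scene [ 0  0 20] [ 6.8 -0.1]
top [ 0  0 20] [ 3.6 -5.6]
scene [-111.   76.   79.] [-0.9  0.7]
top [-111.   76.   79.] [1.  0.2]
push_plate scene chute xy -130.59248153320112 2.7161245416541213
push_plate top chute xy -135.83886730296072 3.3014156767299134
rack scene chute xy -26.036149512967395 -2.908234351765194
rack top chute xy -48.006424084034606 2.969172692437893
```

```bash
cat > plan.py <<'E'
from h import *
from scipy.spatial.transform import Rotation as Ro
v=np.load("chute.npy")
S=99.5; RET=13.
def fingers(px,py,a):  # deg
    a=np.radians(a);u=np.array([np.cos(a),np.sin(a)]);w=np.array([np.sin(a),-np.cos(a)])
    p=np.array([px,py]); lead=p+11*u+7.25*w; t=p-S*w; inner=t-11*u+7.25*w
    return dict(tcp=p-S/2*w,lead=lead,t=t,inner=inner)
def ztip(yin,g):
    f=.26-g; return 70+(yin-47)*np.tan(f)+2/np.cos(f)
def target(px,py,a,zt):
    c=fingers(px,py,a)["tcp"];al=v[2]
    return np.array([v[0]+c[0]*np.cos(al)-c[1]*np.sin(al),v[1]+c[0]*np.sin(al)+c[1]*np.cos(al),zt-RET]),al+np.pi+np.radians(a)
def row(px,py,a,zt,s=None):
    s=s or r.sense(); R=Ro.from_euler("xyz",s["tcp_rot"])
    P,yaw=target(px,py,a,zt); d=R.inv().apply(P-s["eef_pos"])/10
    roll=-np.degrees((yaw-s["tcp_rot"][2]+np.pi)%(2*np.pi)-np.pi)
    return d.round(2).tolist(),round(roll,1)
def chute_now(s=None):
    s=s or r.sense(); al=v[2]; w=s["eef_pos"][:2]-v[:2]
    c=np.array([w[0]*np.cos(al)+w[1]*np.sin(al),-w[0]*np.sin(al)+w[1]*np.cos(al)])
    a=s["tcp_rot"][2]-al-np.pi; a=(a+np.pi)%(2*np.pi)-np.pi
    wv=np.array([np.sin(a),-np.cos(a)]); p=c+S/2*wv
    f=fingers(*p,np.degrees(a))
    print("t",round(s["clock"],2),"tcp chute",c.round(1),"a",np.degrees(a).round(1),"pusher",p.round(1),"lead",f["lead"].round(1),"inner",f["inner"].round(1),"tipz",(s["eef_pos"][2]+RET).round(1),"F",s["contact_force"].round(1),"op",round(s["opening"],3),"tilt",s["tcp_rot"][:2].round(3))
E
python3 - <<'E'
from plan import *
chute_now()
print(fingers(-157,-9,10)); print(row(-157,-9,10,160))
print(target(-157,-9,10,160))
E
```

```text
t 0.9 tcp chute [ 834.5 -145.7] a -67.2 pusher [ 788.6 -165. ] lead [ 786.2 -177.9] inner [ 869.4 -119.1] tipz 244.3 F [-0.  -0.3 -0.9] op 1.0 tilt [ 3.142 -0.   ]
{'tcp': array([-165.63899684,   39.99418571]), 'lead': array([-144.90816543,  -14.22972626]), 't': array([-174.27799368,   88.98837142]), 'inner': array([-183.85192967,   79.93838526])}
([55.84, -85.03, 8.43], np.float64(-77.2))
(array([486.42147373, 354.87146438, 147.        ]), np.float64(1.5946697274163923))
```

{"fn": "drive_tool", "kwargs": {
  "moves": [
    [0,[2.5,-3.8,0],-3],
    [0,[5.5,-8.4,0],-7],
    [0,[8.5,-12.9,0],-11],
    [0,[11.5,-17.5,0],-15],
    [0,[14.5,-22.1,0],-20],
    [0,[17.5,-26.6,0],-24],
    [0,[20.5,-31.2,0],-28],
    [0,[23.5,-35.8,0],-32],
    [0,[26.5,-40.4,0],-36],
    [0,[29.5,-44.9,0],-41],
    [0,[32.5,-49.5,0],-45],
    [0,[34.5,-52.5,0],-48]
  ]
}}

```text
clock: 2.4
eef_pos: [359.5, -10.6, 231.7]
tcp_rot: [3.141, -0.001, 1.088]
contact_force: [0.3, 0.0, -0.6]
opening: 1.003
```

```bash
python3 - <<'E'
from plan import *
chute_now(); print(row(-157,-9,10,160)); print(r.sense()["qpos"])
E
```

```text
t 2.4 tcp chute [214.7 -30.6] a -19.0 pusher [198.5 -77.7] lead [206.5 -88.1] inner [218.1  13.1] tipz 244.7 F [ 0.3  0.  -0.6] op 1.003 tilt [ 3.141e+00 -1.000e-03]
([38.25, -5.73, 8.49], np.float64(-29.0))
[-3.36915623e-02 -8.52125539e-02  2.14950191e+00  2.10209631e-04
  1.07610003e+00  4.48840131e-01]
```

{"fn": "drive_tool", "kwargs": {
  "moves": [
    [0,[5,-0.7,0],-4],
    [0,[10,-1.5,0],-8],
    [0,[15,-2.2,0],-12],
    [0,[20,-3,0],-16],
    [0,[25,-3.7,0],-20],
    [0,[30,-4.5,0],-24],
    [0,[35,-5.2,2],-27],
    [0,[38.3,-5.7,5],-29],
    [0,[38.3,-5.7,8.5],-29],
    [0,[38.3,-5.7,8.5],-29]
  ]
}}

```text
clock: 3.65
eef_pos: [485.1, 354.2, 144.3]
tcp_rot: [-3.138, 0.003, 1.595]
contact_force: [-0.1, -0.4, 0.6]
opening: 1.001
```

```bash
python3 - <<'E'
from plan import *
import pickle
chute_now(); print(row(-157,-9,10,105)); print(r.sense()["qpos"])
F={n:r.grab_frame(n) for n in("scene","top")}
pickle.dump(F,open("f1.pkl","wb"))
for n,(x0,y0,w,h) in {"top":(120,170,160,120),"scene":(210,105,160,120)}.items():
    c=F[n]["color"][y0:y0+h,x0:x0+w,::-1]; cv2.imwrite(f"pics/{n}z1.png",cv2.resize(c,None,fx=5,fy=5,interpolation=cv2.INTER_CUBIC))
E
```

```text
t 3.65 tcp chute [-164.8   38.8] a 10.0 pusher [-156.1  -10.2] lead [-144.1  -15.4] inner [-183.    78.7] tipz 157.3 F [-0.1 -0.4  0.6] op 1.001 tilt [-3.138e+00  3.000e-03]
([0.08, 0.15, 5.22], np.float64(0.0))
[ 6.28552377e-01  4.12019949e-01  1.75936267e+00 -7.35183501e-04
  9.74830824e-01  6.04958960e-01]
```

View pics/scenez1.png

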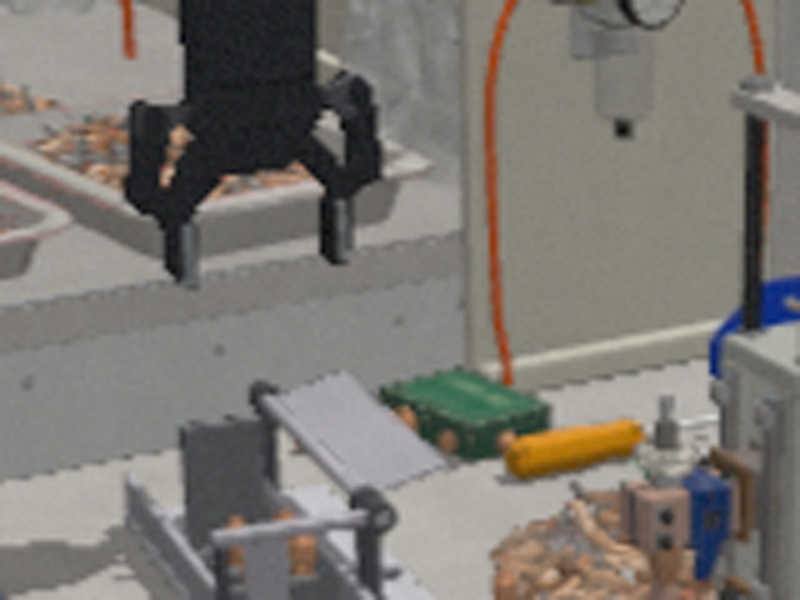

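View pics/topz1.png

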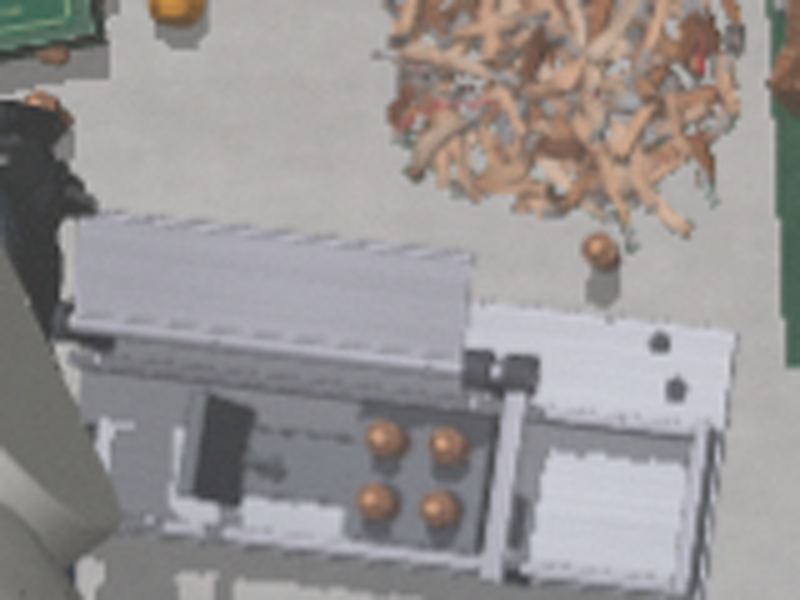

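```bash
python3 - <<'E'
from plan import *
import pickle
F=pickle.load(open("f1.pkl","rb"))
s=r.sense(); R=Ro.from_euler("xyz",s["tcp_rot"])
for y in(-57,-42.5,42.5,57):
  for x in (-11,11):
    print(x,y,[ (proj(F["scene"],s["eef_pos"]+R.apply([x,y,-ret]))[0]-[210,105])*5 for ret in(13,)])
E
```

```text
-11 -57 [array([180.34826121, 285.42145418])]
11 -57 [array([163.46676219, 275.503271  ])]
-11 -42.5 [array([204.42169839, 281.23586782])]
11 -42.5 [array([187.36459881, 271.40640116])]
-11 42.5 [array([341.29778706, 257.39825874])]
11 42.5 [array([323.28073773, 248.06612901])]
-11 57 [array([363.95091015, 253.44665163])]
11 57 [array([345.78125807, 244.19567161])]
```

{"fn": "drive_tool", "kwargs": {
  "moves": [
    [0,[0.1,0.1,2.5],0],
    [0,[0.1,0.1,5],0],
    [0,[0.1,0.1,6.5],0],
    [0,[0.1,0.1,7.2],0],
    [0,[0.1,0.1,7.7],0],
    [0,[0.1,0.1,8.2],0],
    [0,[0.1,0.1,8.6],0],
    [0,[0.1,0.1,8.6],0]
  ]
}}

```text
clock: 4.75
eef_pos: [488.1, 356.1, 61.5]
tcp_rot: [3.14, -0.0, 1.594]
contact_force: [-0.8, 0.0, 1.7]
opening: 0.997
```

```bash
cat > look.py <<'E'
from plan import *
import pickle,sys
k=sys.argv[1]
chute_now()
F={n:r.grab_frame(n) for n in("scene","top")}
pickle.dump(F,open(f"f_{k}.pkl","wb"))
im=[]
for n,(x0,y0,w,h) in {"top":(120,195,160,110),"scene":(210,155,120,100)}.items():
    c=F[n]["color"][y0:y0+h,x0:x0+w,::-1]; q=5 if n=="top" else 6
    cv2.imwrite(f"pics/{n}_{k}.png",cv2.resize(c,None,fx=q,fy=q,interpolation=cv2.INTER_CUBIC))
E
python3 look.py a
```

```text
t 4.75 tcp chute [-167.1   41.5] a 10.0 pusher [-158.5   -7.5] lead [-146.4  -12.7] inner [-185.3   81.5] tipz 74.5 F [-0.8  0.   1.7] op 0.997 tilt [ 3.14 -0.  ]
```

View pics/scene_a.png

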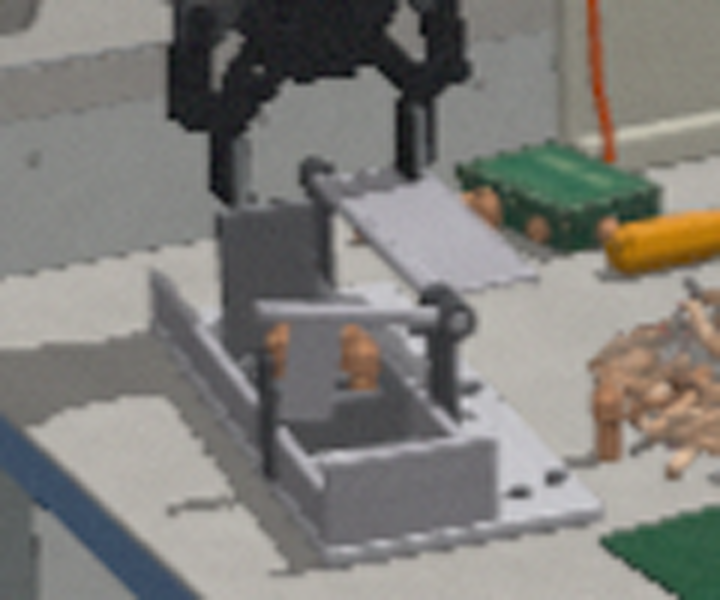

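View pics/top_a.png

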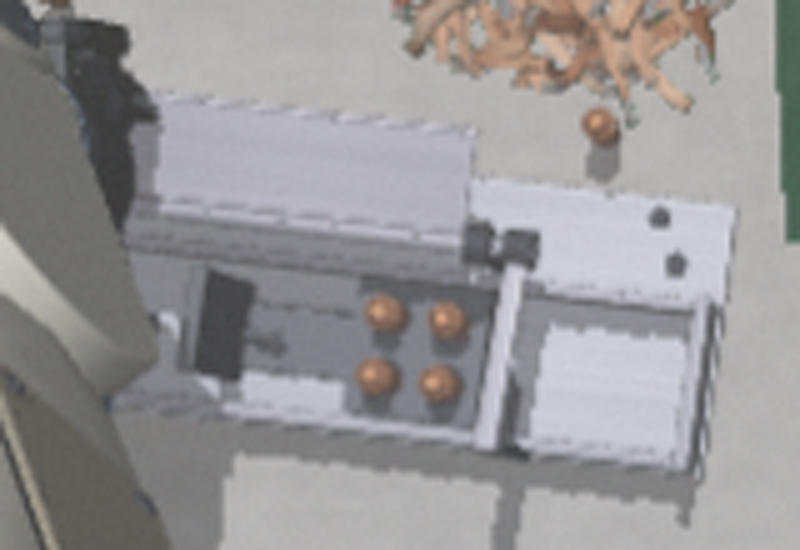

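{"fn": "drive_tool", "kwargs": {
  "moves": [
    [0,[0,0,0.4],0],
    [0,[0,0,0.8],0],
    [0,[0,0,1.2],0],
    [0,[0,0,1.6],0],
    [0,[0,0,2.0],0],
    [0,[0,0,2.3],0],
    [0,[0,0,2.4],0],
    [0,[0,0,2.4],0]
  ]
}}

```text
clock: 5.85
eef_pos: [488.2, 356.1, 37.6]
tcp_rot: [3.14, -0.0, 1.594]
contact_force: [1.0, -0.8, 1.7]
opening: 1.0
```

```bash
python3 look.py b
```

```text
t 5.85 tcp chute [-167.1   41.6] a 10.0 pusher [-158.5   -7.4] lead [-146.4  -12.7] inner [-185.3   81.5] tipz 50.6 F [ 1.  -0.8  1.7] op 1.0 tilt [ 3.14 -0.  ]
```

View pics/scene_b.png

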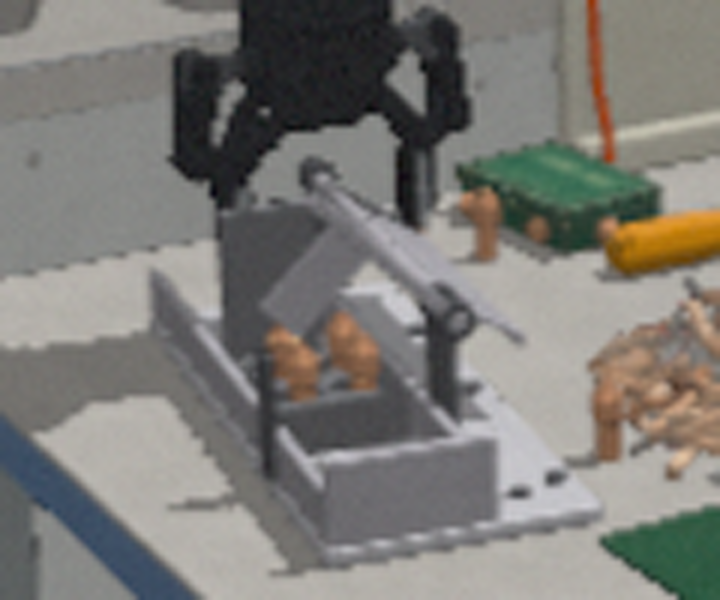

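View pics/top_b.png

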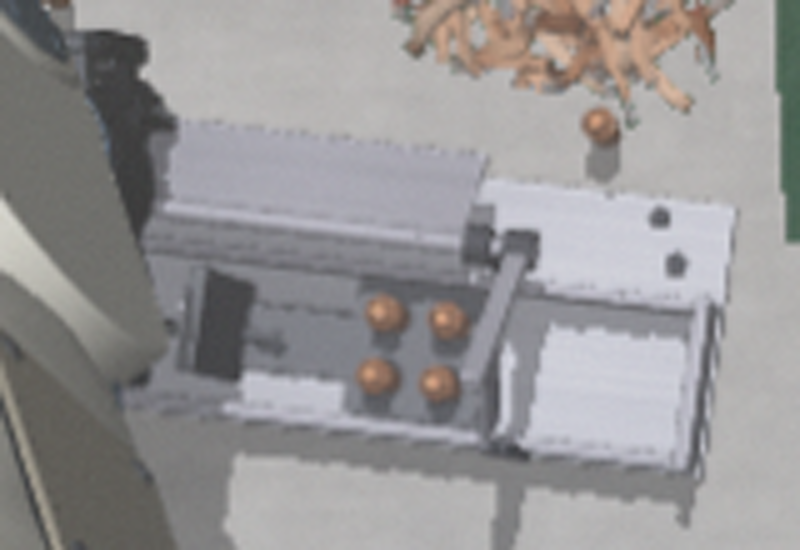

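```bash
cat > gate.py <<'E'
from fit import W
from plan import *
import pickle,sys
F=pickle.load(open(f"f_{sys.argv[1]}.pkl","rb"))
def rot(p,g):
    x,y,z=p;y-=47;z-=70; c,s=np.cos(g),np.sin(g)
    # arm points to -y; lifts: rotate so -y goes up, +y goes down
    return (x,47+y*c+z*s,70-y*s+z*c)
for g in (.6,.7,.8,.9,1.0):
    L={"bladeR":(0,-12,20),"bladeL":(0,12,20),"armend":(0,-43,74),"trnear":(-25,47+50*np.cos(.26),70+50*np.sin(.26)),"trfar":(-197,47+50*np.cos(.26),70+50*np.sin(.26))}
    print(g,{k:[((proj(F["scene"],W(v,rot(p,g)))[0]-[210,155])*6).round().tolist(),((proj(F["top"],W(v,rot(p,g)))[0]-[120,195])*5).round().tolist()] for k,p in L.items()})
E
python3 gate.py b
```

```text
0.6 {'bladeR': [[281.0, 360.0], [494.0, 429.0]], 'bladeL': [[326.0, 382.0], [506.0, 385.0]], 'armend': [[285.0, 223.0], [467.0, 409.0]], 'trnear': [[532.0, 319.0], [483.0, 144.0]], 'trfar': [[415.0, 200.0], [100.0, 96.0]]}
0.7 {'bladeR': [[279.0, 344.0], [490.0, 429.0]], 'bladeL': [[322.0, 371.0], [503.0, 389.0]], 'armend': [[297.0, 206.0], [466.0, 394.0]], 'trnear': [[529.0, 329.0], [484.0, 149.0]], 'trfar': [[412.0, 210.0], [103.0, 102.0]]}
0.8 {'bladeR': [[279.0, 327.0], [487.0, 427.0]], 'bladeL': [[318.0, 358.0], [500.0, 391.0]], 'armend': [[311.0, 190.0], [465.0, 377.0]], 'trnear': [[524.0, 339.0], [485.0, 156.0]], 'trfar': [[407.0, 219.0], [105.0, 109.0]]}
0.9 {'bladeR': [[281.0, 310.0], [484.0, 423.0]], 'bladeL': [[316.0, 346.0], [497.0, 391.0]], 'armend': [[326.0, 176.0], [465.0, 359.0]], 'trnear': [[518.0, 348.0], [486.0, 164.0]], 'trfar': [[402.0, 227.0], [107.0, 116.0]]}
1.0 {'bladeR': [[284.0, 293.0], [481.0, 418.0]], 'bladeL': [[315.0, 333.0], [495.0, 391.0]], 'armend': [[343.0, 162.0], [466.0, 340.0]], 'trnear': [[512.0, 357.0], [487.0, 172.0]], 'trfar': [[397.0, 236.0], [109.0, 125.0]]}
```

```bash
cat > traj.py <<'E'
from plan import *
import sys
def pose(lx,g=.87,a=None,yin=None):
    f=np.clip((lx+146)/90,0,1); a=10+22*f if a is None else a; yin=81-11*f if yin is None else yin
    A=np.radians(a); py=yin-(S-7.25)*np.cos(A)+11*np.sin(A); px=lx-11*np.cos(A)-7.25*np.sin(A)
    return px,py,a,ztip(yin,g)
if __name__=="__main__":
    s=r.sense(); chute_now(s)
    for lx in eval(sys.argv[1]):
        p=pose(lx); f=fingers(*p[:3]); print(lx,np.round(p,1),row(*p,s=s))
E
python3 traj.py "[-145,-142,-138,-133,-128,-123,-118,-113,-108,-103,-99,-97]"
```

```text
t 5.95 tcp chute [-167.2   41.6] a 10.0 pusher [-158.6   -7.4] lead [-146.5  -12.6] inner [-185.4   81.6] tipz 50.8 F [1.  0.2 2.3] op 1.002 tilt [ 3.14 -0.  ]
-145 [-157.1   -7.9   10.2   48.8] ([-0.11, -0.08, 0.2], np.float64(-0.3))
-142 [-154.2   -8.    11.    49. ] ([-0.33, -0.13, 0.18], np.float64(-1.0))
-138 [-150.3   -7.9   12.    49.4] ([-0.63, -0.2, 0.14], np.float64(-2.0))
-133 [-145.4   -7.9   13.2   49.8] ([-1.01, -0.29, 0.1], np.float64(-3.2))
-128 [-140.5   -7.8   14.4   50.2] ([-1.39, -0.37, 0.05], np.float64(-4.4))
-123 [-135.5   -7.7   15.6   50.6] ([-1.77, -0.45, 0.01], np.float64(-5.7))
-118 [-130.6   -7.5   16.8   51.1] ([-2.15, -0.53, -0.03], np.float64(-6.9))
-113 [-125.7   -7.3   18.1   51.5] ([-2.54, -0.61, -0.07], np.float64(-8.1))
-108 [-120.8   -7.1   19.3   51.9] ([-2.92, -0.69, -0.12], np.float64(-9.3))
-103 [-115.8   -6.8   20.5   52.4] ([-3.31, -0.77, -0.16], np.float64(-10.5))
-99 [-111.9   -6.6   21.5   52.7] ([-3.62, -0.83, -0.19], np.float64(-11.5))
-97 [-109.9   -6.4   22.    52.9] ([-3.77, -0.86, -0.21], np.float64(-12.0))
```

{"fn": "drive_tool", "kwargs": {
  "moves": [
    [0,[-0.1,-0.1,0.2],0],
    [0,[-0.3,-0.15,0.2],-1],
    [0,[-0.6,-0.2,0.15],-2],
    [0,[-1.0,-0.3,0.1],-3],
    [0,[-1.4,-0.35,0.05],-4.5],
    [0,[-1.8,-0.45,0],-5.5],
    [0,[-2.15,-0.55,-0.05],-7],
    [0,[-2.5,-0.6,-0.05],-8],
    [0,[-2.9,-0.7,-0.1],-9.5],
    [0,[-3.3,-0.75,-0.15],-10.5],
    [0,[-3.6,-0.85,-0.2],-11.5],
    [0,[-3.75,-0.85,-0.2],-12]
  ]
}}

```text
clock: 7.45
eef_pos: [480.4, 318.4, 39.8]
tcp_rot: [3.14, -0.0, 1.804]
contact_force: [-0.6, 5.6, 0.8]
opening: 1.001
```

```bash
python3 look.py c
```

```text
t 7.45 tcp chute [-128.6   39.6] a 22.0 pusher [-110.    -6.6] lead [-97.1  -9.2] inner [-154.8   74.9] tipz 52.8 F [-0.6  5.6  0.8] op 1.001 tilt [ 3.14 -0.  ]
```

View pics/scene_c.png

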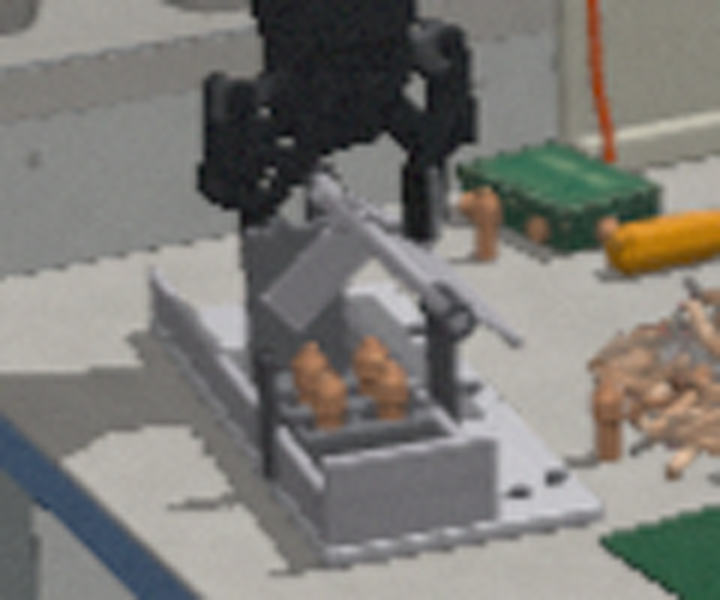

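View pics/top_c.png

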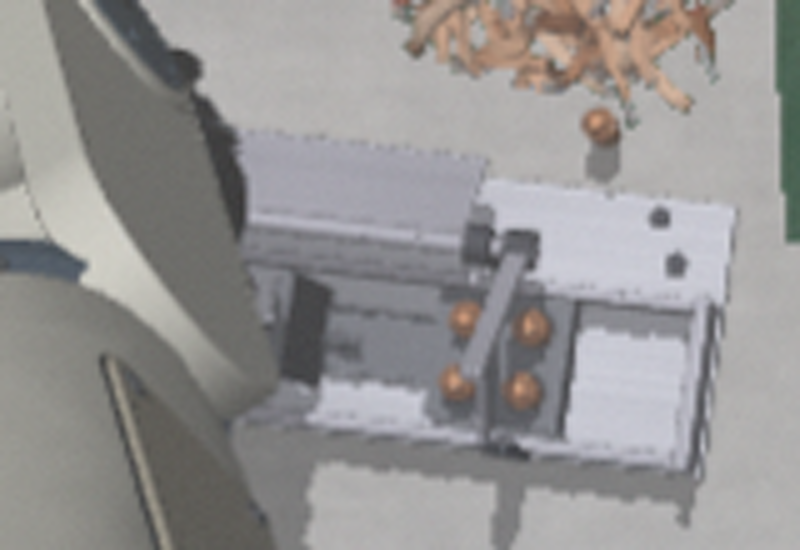

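```bash
python3 traj.py "[-94,-90,-86,-82,-78,-74,-70,-66,-62,-58,-55,-54]"
```

```text
t 7.55 tcp chute [-128.5   39.5] a 22.0 pusher [-109.9   -6.6] lead [-97.   -9.2] inner [-154.6   74.8] tipz 52.7 F [1.  4.3 0.5] op 0.999 tilt [3.141 0.   ]
-94 [-106.9   -6.2   22.7   53.1] ([-0.23, -0.07, -0.04], np.float64(-0.7))
-90 [-103.    -5.9   23.7   53.5] ([-0.52, -0.19, -0.07], np.float64(-1.7))
-86 [-99.   -5.6  24.7  53.8] ([-0.82, -0.32, -0.11], np.float64(-2.7))
-82 [-95.1  -5.2  25.6  54.1] ([-1.11, -0.44, -0.14], np.float64(-3.7))
-78 [-91.1  -4.9  26.6  54.5] ([-1.41, -0.56, -0.18], np.float64(-4.6))
-74 [-87.1  -4.5  27.6  54.8] ([-1.71, -0.68, -0.21], np.float64(-5.6))
-70 [-83.1  -4.   28.6  55.2] ([-2.01, -0.8, -0.24], np.float64(-6.6))
-66 [-79.1  -3.6  29.6  55.5] ([-2.31, -0.91, -0.28], np.float64(-7.6))
-62 [-75.2  -3.1  30.5  55.9] ([-2.61, -1.03, -0.31], np.float64(-8.6))
-58 [-71.2  -2.7  31.5  56.2] ([-2.92, -1.15, -0.35], np.float64(-9.5))
-55 [-68.2  -2.4  32.   56.4] ([-3.16, -1.25, -0.36], np.float64(-10.0))
-54 [-67.2  -2.4  32.   56.4] ([-3.26, -1.28, -0.36], np.float64(-10.0))
```

{"fn": "drive_tool", "kwargs": {
  "moves": [
    [0,[-0.25,-0.05,-0.05],-0.5],
    [0,[-0.5,-0.2,-0.05],-1.5],
    [0,[-0.8,-0.3,-0.1],-2.5],
    [0,[-1.1,-0.45,-0.15],-3.5],
    [0,[-1.4,-0.55,-0.2],-4.5],
    [0,[-1.7,-0.7,-0.2],-5.5],
    [0,[-2.0,-0.8,-0.25],-6.5],
    [0,[-2.3,-0.9,-0.3],-7.5],
    [0,[-2.6,-1.05,-0.3],-8.5],
    [0,[-2.9,-1.15,-0.35],-9.5],
    [0,[-3.15,-1.25,-0.35],-10],
    [0,[-3.25,-1.3,-0.35],-10]
  ]
}}

```text
clock: 9.05
eef_pos: [475.1, 284.5, 43.6]
tcp_rot: [3.14, -0.001, 1.977]
contact_force: [-1.5, 10.1, 3.5]
opening: 0.993
```

```bash
python3 look.py d;python3 traj.py "[-52,-51,-50,-49,-48,-47,-46,-45,-44,-43]"
```

```text
t 9.05 tcp chute [-94.4  39.3] a 31.9 pusher [-68.1  -2.9] lead [-54.9  -3.2] inner [-126.2   69.6] tipz 56.6 F [-1.5 10.1  3.5] op 0.993 tilt [ 3.14e+00 -1.00e-03]
t 9.15 tcp chute [-94.3  39.3] a 31.9 pusher [-68.   -2.9] lead [-54.8  -3.2] inner [-126.1   69.6] tipz 56.6 F [-2.1  9.3  3. ] op 1.0 tilt [ 3.14e+00 -1.00e-03]
-52 [-65.2  -2.4  32.   56.4] ([-0.26, -0.1, 0.02], np.float64(-0.1))
-51 [-64.2  -2.4  32.   56.4] ([-0.34, -0.16, 0.02], np.float64(-0.1))
-50 [-63.2  -2.4  32.   56.4] ([-0.43, -0.21, 0.02], np.float64(-0.1))
-49 [-62.2  -2.4  32.   56.4] ([-0.51, -0.26, 0.02], np.float64(-0.1))
-48 [-61.2  -2.4  32.   56.4] ([-0.6, -0.32, 0.02], np.float64(-0.1))
-47 [-60.2  -2.4  32.   56.4] ([-0.68, -0.37, 0.02], np.float64(-0.1))
-46 [-59.2  -2.4  32.   56.4] ([-0.77, -0.42, 0.02], np.float64(-0.1))
-45 [-58.2  -2.4  32.   56.4] ([-0.85, -0.48, 0.02], np.float64(-0.1))
-44 [-57.2  -2.4  32.   56.4] ([-0.94, -0.53, 0.02], np.float64(-0.1))
-43 [-56.2  -2.4  32.   56.4] ([-1.02, -0.58, 0.02], np.float64(-0.1))
```

View pics/scene_d.png

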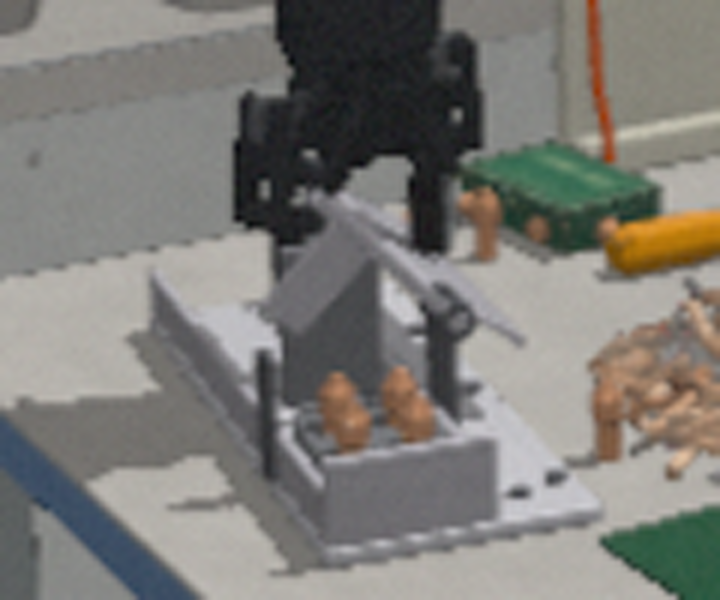

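View pics/top_d.png

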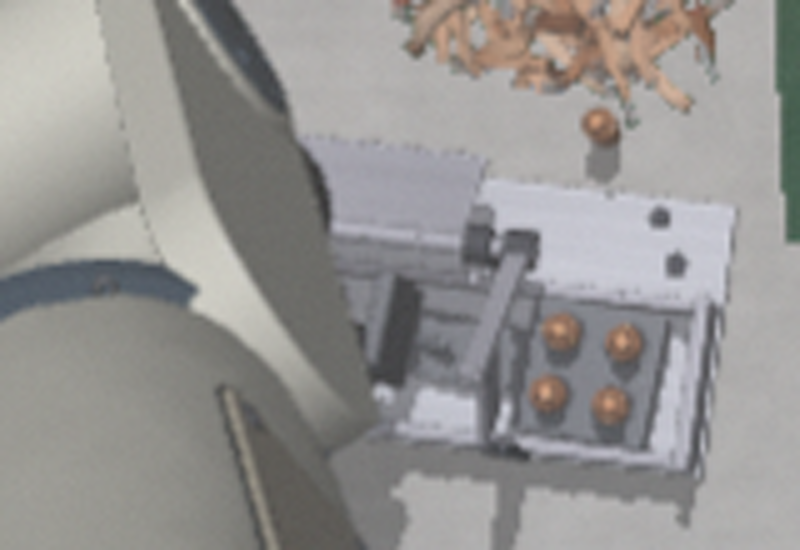

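```bash
cat > t2.py <<'E'
from traj import *
a,yin=float(sys.argv[2]),float(sys.argv[3])
s=r.sense(); chute_now(s)
for lx in eval(sys.argv[1]):
    p=pose(lx,a=a,yin=yin); f=fingers(*p[:3]); print(lx,np.round(p,1),row(*p,s=s))
E
python3 t2.py "[-60,-55,-50,-45]" 28 67.3;python3 t2.py "[-60]" 32 69.6
```

```text
t 9.15 tcp chute [-94.3  39.3] a 31.9 pusher [-68.   -2.9] lead [-54.8  -3.2] inner [-126.1   69.6] tipz 56.6 F [-2.1  9.3  3. ] op 1.0 tilt [ 3.14e+00 -1.00e-03]
-60 [-73.1  -9.   28.   58.3] ([0.42, -0.26, -0.17], np.float64(3.9))
-55 [-68.1  -9.   28.   58.3] ([-0.01, -0.52, -0.17], np.float64(3.9))
-50 [-63.1  -9.   28.   58.3] ([-0.43, -0.78, -0.17], np.float64(3.9))
-45 [-58.1  -9.   28.   58.3] ([-0.85, -1.05, -0.17], np.float64(3.9))
t 9.15 tcp chute [-94.3  39.3] a 31.9 pusher [-68.   -2.9] lead [-54.8  -3.2] inner [-126.1   69.6] tipz 56.6 F [-2.1  9.3  3. ] op 1.0 tilt [ 3.14e+00 -1.00e-03]
-60 [-73.2  -2.8  32.   56.6] ([0.44, 0.28, -0.01], np.float64(-0.1))
```

{"fn": "drive_tool", "kwargs": {
  "moves": [
    [0,[0.2,0.15,0],0],
    [0,[0.45,0.3,0],0],
    [0,[0.45,0.1,-0.05],1.5],
    [0,[0.45,-0.1,-0.1],3],
    [0,[0.4,-0.25,-0.15],4],
    [0,[0.4,-0.25,-0.15],4],
    [0,[0.2,-0.4,-0.15],4],
    [0,[0,-0.5,-0.15],4],
    [0,[-0.1,-0.55,-0.15],4],
    [0,[-0.15,-0.6,-0.15],4]
  ]
}}

```text
clock: 10.4
eef_pos: [470.4, 281.2, 45.3]
tcp_rot: [3.139, -0.002, 1.907]
contact_force: [2.5, 6.5, 2.1]
opening: 0.999
```

```bash
python3 look.py e;python3 t2.py "[-52,-50,-48,-46,-45,-44]" 28 67.3
```

```text
t 10.4 tcp chute [-90.4  35.2] a 27.9 pusher [-67.2  -8.8] lead [-54. -10.] inner [-120.    67.6] tipz 58.3 F [2.5 6.5 2.1] op 0.999 tilt [ 3.139e+00 -2.000e-03]
t 10.5 tcp chute [-90.4  35.2] a 27.9 pusher [-67.1  -8.8] lead [-54.  -10.1] inner [-120.    67.6] tipz 58.2 F [1.5 4.3 1.5] op 0.996 tilt [ 3.139e+00 -2.000e-03]
-52 [-65.1  -9.   28.   58.3] ([-0.16, -0.11, -0.0], np.float64(-0.1))
-50 [-63.1  -9.   28.   58.3] ([-0.33, -0.2, -0.0], np.float64(-0.1))
-48 [-61.1  -9.   28.   58.3] ([-0.51, -0.3, -0.0], np.float64(-0.1))
-46 [-59.1  -9.   28.   58.3] ([-0.69, -0.39, -0.0], np.float64(-0.1))
-45 [-58.1  -9.   28.   58.3] ([-0.78, -0.44, -0.0], np.float64(-0.1))
-44 [-57.1  -9.   28.   58.3] ([-0.86, -0.48, -0.0], np.float64(-0.1))
```

View pics/top_e.png

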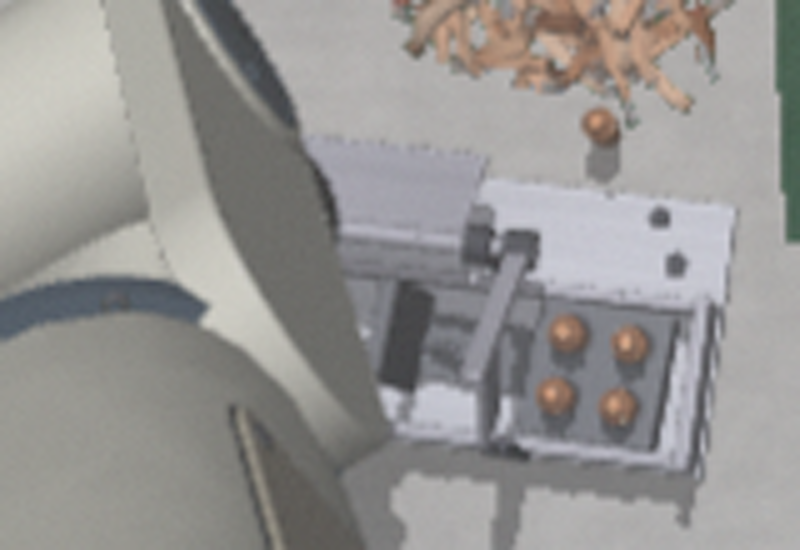

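View pics/scene_e.png

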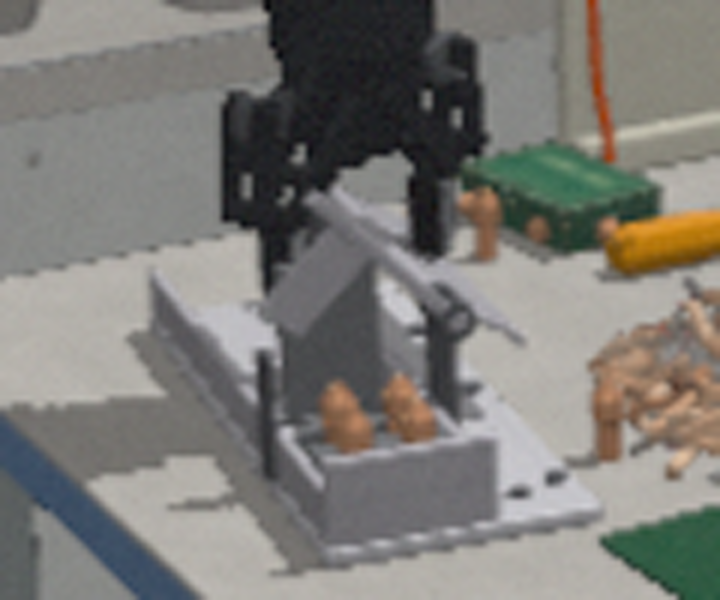

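```bash
python3 t2.py "[-50,-47]" 28 66.3; python3 t2.py "[-46,-45,-44]" 28 65.3
```

```text
t 10.5 tcp chute [-90.4  35.2] a 27.9 pusher [-67.1  -8.8] lead [-54.  -10.1] inner [-120.    67.6] tipz 58.2 F [1.5 4.3 1.5] op 0.996 tilt [ 3.139e+00 -2.000e-03]
-50 [-63.1 -10.   28.   59. ] ([-0.29, -0.29, -0.07], np.float64(-0.1))
-47 [-60.1 -10.   28.   59. ] ([-0.55, -0.43, -0.07], np.float64(-0.1))
t 10.5 tcp chute [-90.4  35.2] a 27.9 pusher [-67.1  -8.8] lead [-54.  -10.1] inner [-120.    67.6] tipz 58.2 F [1.5 4.3 1.5] op 0.996 tilt [ 3.139e+00 -2.000e-03]
-46 [-59.1 -11.   28.   59.6] ([-0.59, -0.57, -0.14], np.float64(-0.1))
-45 [-58.1 -11.   28.   59.6] ([-0.68, -0.61, -0.14], np.float64(-0.1))
-44 [-57.1 -11.   28.   59.6] ([-0.77, -0.66, -0.14], np.float64(-0.1))
```

{"fn": "drive_tool", "kwargs": {
  "moves": [
    [0,[-0.1,-0.15,0],0],
    [0,[-0.2,-0.25,-0.05],0],
    [0,[-0.3,-0.3,-0.05],0],
    [0,[-0.4,-0.4,-0.1],0],
    [0,[-0.5,-0.5,-0.1],0],
    [0,[-0.55,-0.55,-0.1],0]
  ]
}}

```text
clock: 11.25
eef_pos: [467.4, 274.6, 46.4]
tcp_rot: [3.138, -0.003, 1.907]
contact_force: [2.6, 4.3, 1.6]
opening: 1.002
```

```bash
python3 look.py f;python3 t2.py "[-48,-46,-45,-44]" 28 65.3
```

```text
t 11.25 tcp chute [-83.5  33.2] a 27.9 pusher [-60.2 -10.8] lead [-47.1 -12. ] inner [-113.1   65.6] tipz 59.4 F [2.6 4.3 1.6] op 1.002 tilt [ 3.138e+00 -3.000e-03]
t 11.35 tcp chute [-83.4  33.2] a 27.9 pusher [-60.1 -10.8] lead [-47. -12.] inner [-113.    65.6] tipz 59.4 F [2.2 4.5 0.9] op 0.999 tilt [ 3.138e+00 -3.000e-03]
-48 [-61.1 -11.   28.   59.6] ([0.11, 0.03, -0.03], np.float64(-0.1))
-46 [-59.1 -11.   28.   59.6] ([-0.07, -0.07, -0.03], np.float64(-0.1))
-45 [-58.1 -11.   28.   59.6] ([-0.16, -0.11, -0.03], np.float64(-0.1))
-44 [-57.1 -11.   28.   59.6] ([-0.25, -0.16, -0.03], np.float64(-0.1))
```

View pics/top_f.png

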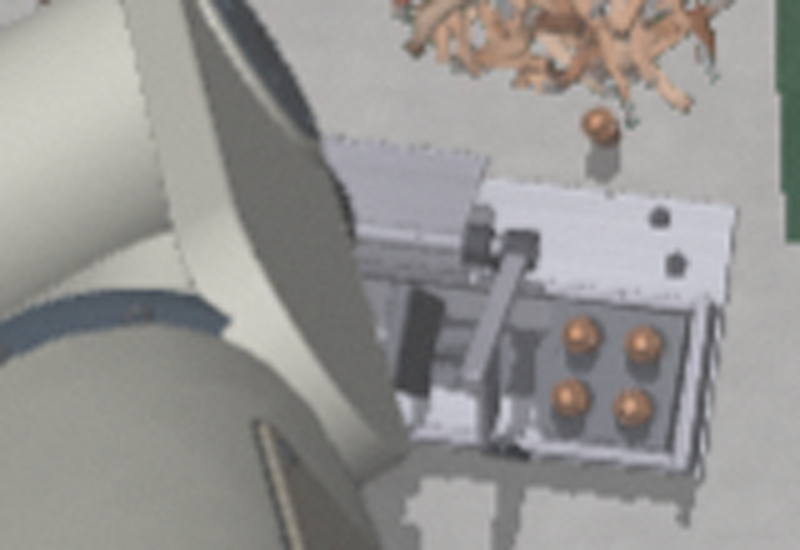

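View pics/scene_f.png

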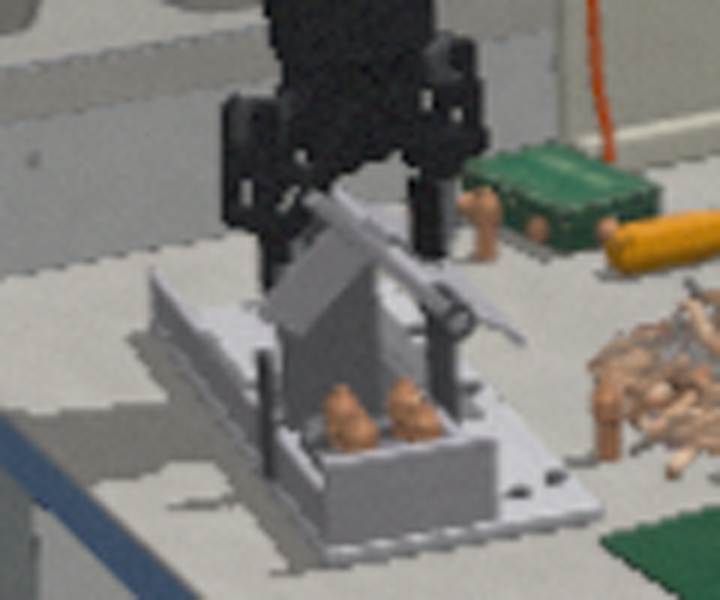

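{"fn": "drive_tool", "kwargs": {
  "moves": [
    [0,[-0.1,-0.05,0],0],
    [0,[-0.15,-0.1,0],0],
    [0,[-0.2,-0.1,0],0],
    [0,[-0.25,-0.15,0],0],
    [0,[-0.25,-0.15,0],0]
  ]
}}

```text
clock: 11.98
eef_pos: [467.2, 272.2, 46.5]
tcp_rot: [3.137, -0.003, 1.907]
contact_force: [1.7, 4.1, 1.5]
opening: 1.0
```

```bash
python3 look.py g
```

```text
t 11.97 tcp chute [-81.1  33.3] a 27.9 pusher [-57.8 -10.6] lead [-44.7 -11.9] inner [-110.7   65.8] tipz 59.5 F [1.7 4.1 1.5] op 1.0 tilt [ 3.137e+00 -3.000e-03]
```

View pics/top_g.png

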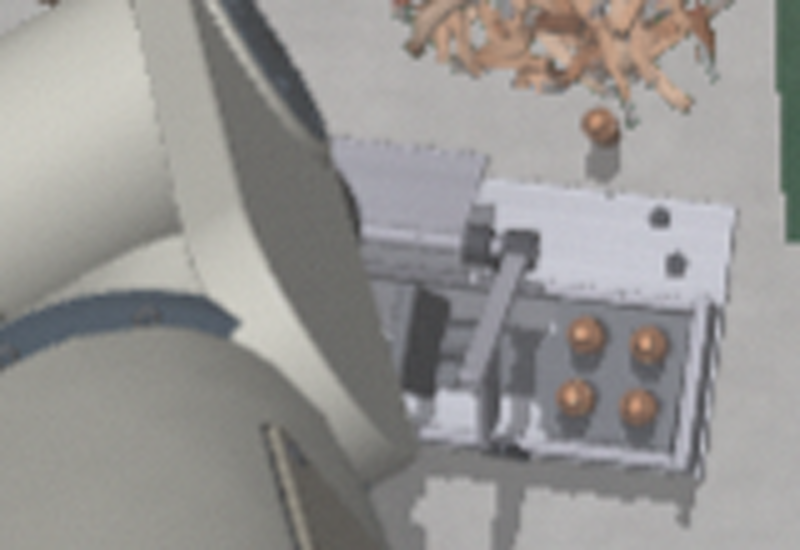

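{"fn": "drive_tool", "kwargs": {
  "moves": [
    [0,[-0.05,-0.05,0],0],
    [0,[-0.1,-0.05,0],0],
    [0,[-0.15,-0.1,0],0],
    [0,[-0.2,-0.1,0],0],
    [0,[-0.2,-0.1,0],0]
  ]
}}

```text
clock: 12.7
eef_pos: [467.1, 270.5, 46.6]
tcp_rot: [3.136, -0.004, 1.906]
contact_force: [1.5, 5.6, 2.5]
opening: 1.001
```

```bash
python3 look.py h
```

```text
t 12.7 tcp chute [-79.3  33.5] a 27.8 pusher [-56.1 -10.4] lead [-43.  -11.7] inner [-108.9   66. ] tipz 59.6 F [1.5 5.6 2.5] op 1.001 tilt [ 3.136 -0.004]
```

View pics/top_h.png

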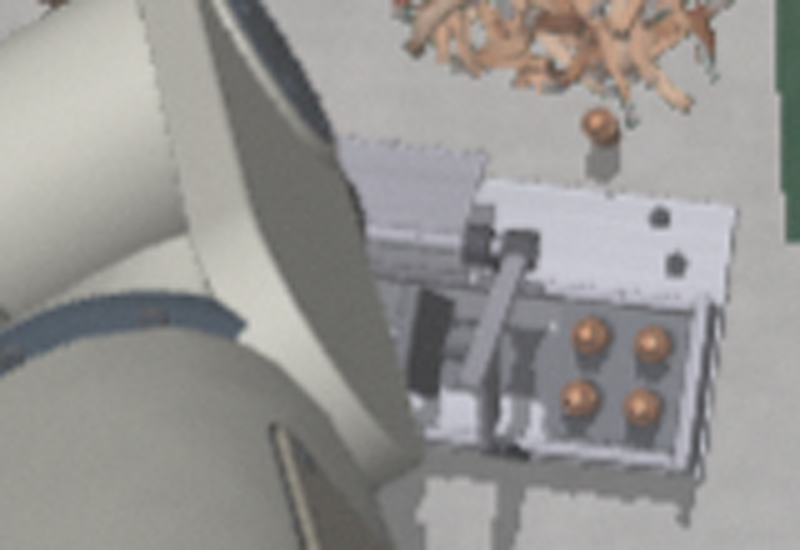

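```bash
cat > tips.py <<'E'
from plan import *
import pickle
F=pickle.load(open("f_h.pkl","rb"))["top"]
def ch(px,z):
    w=atz(F,px,z+v[3])[:2]-v[:2];al=v[2]
    return np.array([w[0]*np.cos(al)+w[1]*np.sin(al),-w[0]*np.sin(al)+w[1]*np.cos(al)])
def tips(L,off):
    C=np.array([ch(np.array(p)/5-.4+off,53) for p in L]); 
    return C.mean(0).round(1),np.degrees(np.arctan2(*( (C[2]+C[3]-C[0]-C[1])*[1,-1]))).round(1),C.round(1).tolist()
print(tips([(385,288),(447,295),(377,352),(438,359)],(120,200)))
print(tips([(466,318),(532,325),(457,383),(522,390)],(120,195)))
print(tips([(562,332),(625,342),(548,395),(611,405)],(120,195)))
print(tips([(591,335),(652,345),(580,398),(642,407)],(120,195)))
E
python3 tips.py
```

```text
(array([-43.5,   1.3]), np.float64(1.1), [[-57.5, 15.2], [-30.0, 15.6], [-56.7, -13.0], [-29.7, -12.7]])
(array([-7.3,  3.4]), np.float64(0.2), [[-21.9, 17.5], [7.3, 18.1], [-21.5, -11.2], [7.1, -10.7]])
(array([33.7,  2.2]), np.float64(-4.3), [[20.8, 16.7], [48.8, 15.8], [18.7, -11.4], [46.7, -12.3]])
(array([46.8,  2.6]), np.float64(-1.4), [[33.6, 16.9], [60.7, 15.9], [32.8, -11.0], [60.2, -11.5]])
```

{"fn": "drive_tool", "kwargs": {
  "moves": [
    [0,[-0.05,-0.03,0],0],
    [0,[-0.1,-0.05,0],0],
    [0,[-0.15,-0.08,0],0],
    [0,[-0.15,-0.08,0],0]
  ]
}}

```text
clock: 13.3
eef_pos: [467.3, 270.2, 47.1]
tcp_rot: [3.134, -0.006, 1.905]
contact_force: [-0.2, 8.4, 4.4]
opening: 1.0
```

```bash
python3 look.py i
```

```text
t 13.3 tcp chute [-79.   33.8] a 27.8 pusher [-55.9 -10.2] lead [-42.8 -11.5] inner [-108.6   66.3] tipz 60.1 F [-0.2  8.4  4.4] op 1.0 tilt [ 3.134 -0.006]
```

View pics/top_i.png

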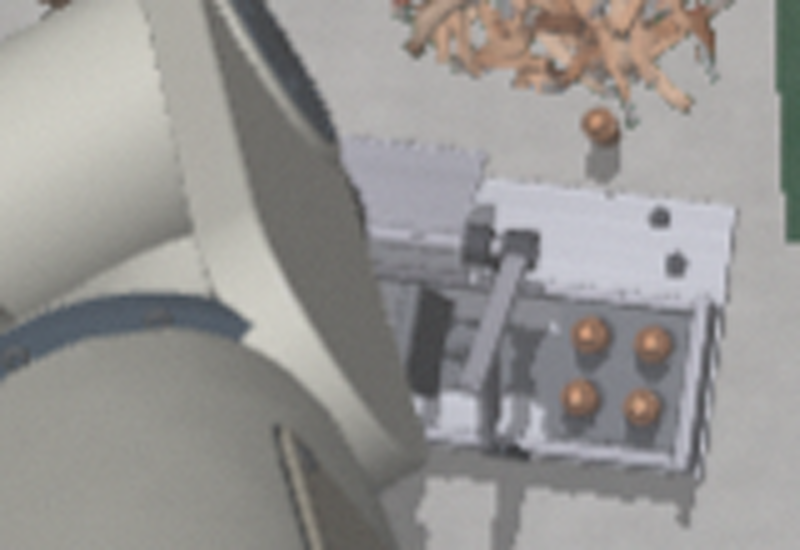

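View pics/scene_i.png

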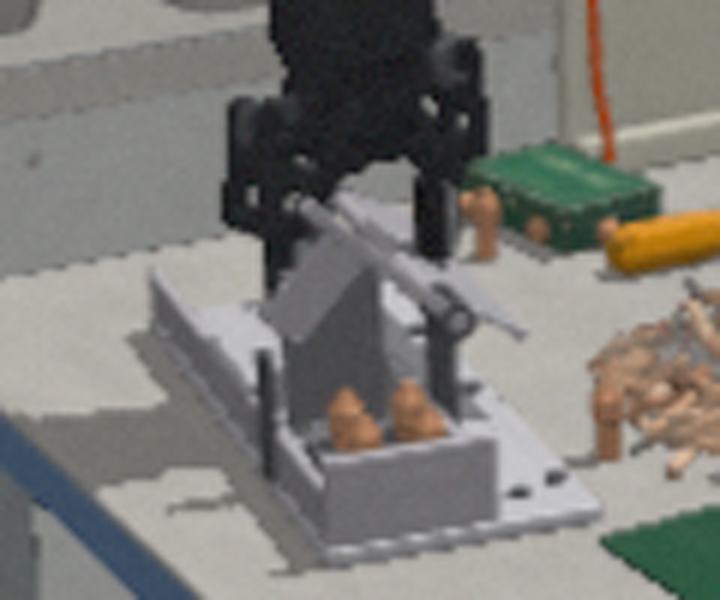

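{"fn": "drive_tool", "kwargs": {
  "moves": [
    [0,[-0.1,-0.05,0.1],0],
    [0,[-0.15,-0.1,0.1],0],
    [0,[-0.15,-0.1,0.1],0],
    [0,[-0.15,-0.1,0.1],0]
  ]
}}

```text
clock: 13.9
eef_pos: [467.4, 270.3, 46.7]
tcp_rot: [3.132, -0.009, 1.903]
contact_force: [-1.1, 11.9, 4.9]
opening: 0.998
```

```bash
python3 look.py j
```

```text
t 13.9 tcp chute [-79.2  33.9] a 27.7 pusher [-56.1 -10.1] lead [-42.9 -11.4] inner [-108.7   66.4] tipz 59.7 F [-1.1 11.9  4.9] op 0.998 tilt [ 3.132 -0.009]
```

View pics/top_j.png

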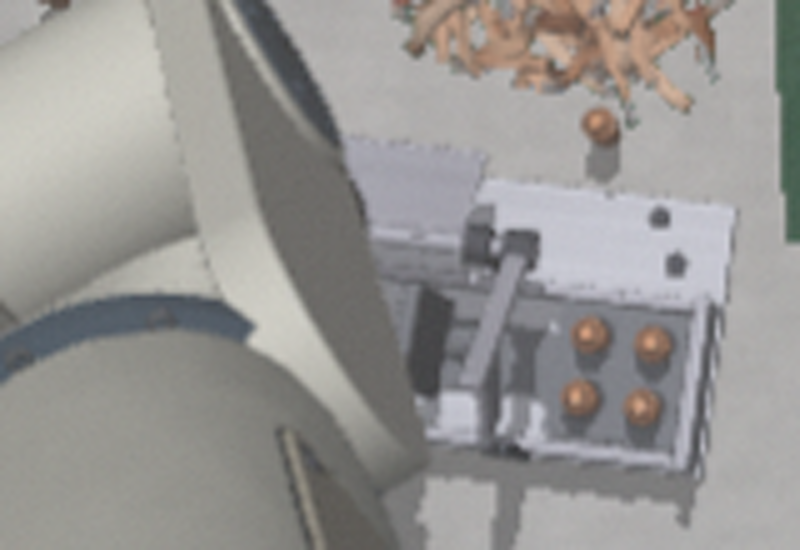

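View pics/scene_j.png

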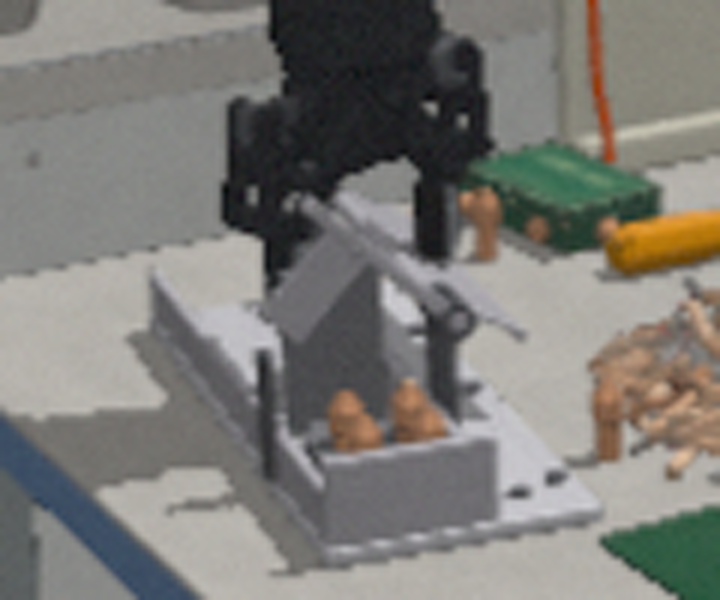

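{"fn": "drive_tool", "kwargs": {
  "moves": [
    [0,[0.1,0.05,0],0],
    [0,[0.25,0.15,0],0],
    [0,[0.4,0.25,0],0],
    [0,[0.6,0.35,0],0],
    [0,[0.8,0.45,0],0],
    [0,[0.8,0.45,0],0]
  ]
}}

```text
clock: 14.75
eef_pos: [469.1, 279.5, 46.8]
tcp_rot: [3.132, -0.009, 1.904]
contact_force: [1.0, -1.5, 2.9]
opening: 0.997
```

```bash
python3 look.py k
```

```text
t 14.75 tcp chute [-88.5  34.2] a 27.7 pusher [-65.4  -9.9] lead [-52.3 -11.2] inner [-118.    66.7] tipz 59.8 F [ 1.  -1.5  2.9] op 0.997 tilt [ 3.132 -0.009]
```

View pics/top_k.png

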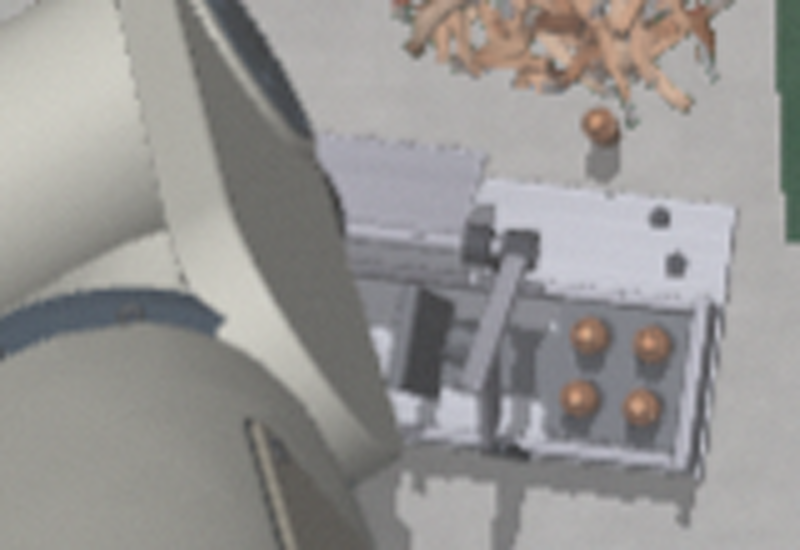

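View pics/scene_k.png

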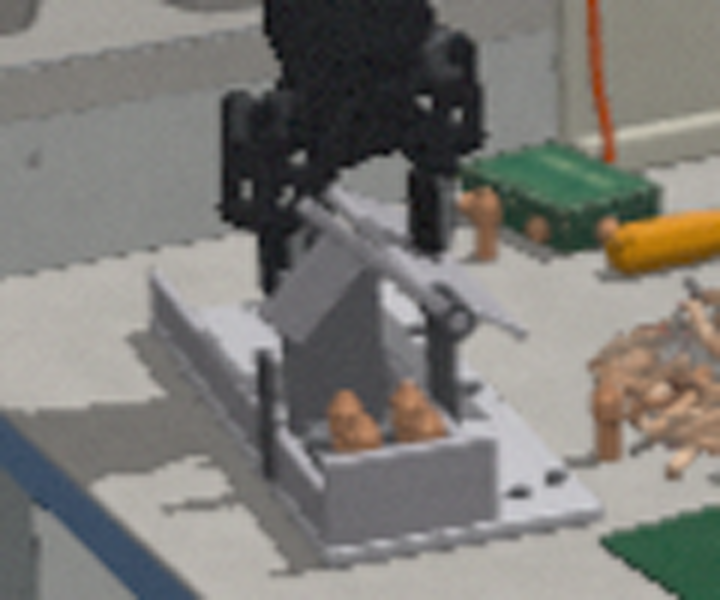

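```bash
python3 - <<'E'
import pickle,cv2,numpy as np
G=lambda k,n,b:cv2.cvtColor(pickle.load(open(f"f_{k}.pkl","rb"))[n]["color"],cv2.COLOR_RGB2GRAY).astype(np.float32)[b[1]:b[3],b[0]:b[2]]
for n,b in {"top":(232,258,254,284),"scene":(264,216,286,231)}.items():
    for k in "hijk":
        print(n,k,[round(x,2) for x in cv2.phaseCorrelate(G("k",n,b),G(k,n,b),cv2.createHanningWindow((b[2]-b[0],b[3]-b[1]),cv2.CV_32F))[0]])
E
```

```text
top h [-0.12, 0.41]
top i [-0.08, 0.55]
top j [-0.08, 0.43]
top k [0.0, 0.5]
scene h [-0.47, 0.2]
scene i [-0.4, 0.31]
scene j [-0.38, 0.16]
scene k [0.0, 0.5]
```

{"fn": "drive_tool", "kwargs": {
  "moves": [
    [0,[0,0,-0.2],0],
    [0,[0,0,-0.5],0],
    [0,[0,0,-0.8],0],
    [0,[0,0,-1.1],0],
    [0,[0,0,-1.4],0],
    [0,[0,0,-1.7],0],
    [0,[0,0,-2.0],0],
    [0,[0,0,-2.3],0],
    [0,[0,0,-2.8],0],
    [0,[0,0,-3.5],0],
    [0,[0,0,-5],0],
    [0,[0,0,-7],0]
  ]
}}

```text
clock: 16.35
eef_pos: [468.5, 278.5, 117.8]
tcp_rot: [3.132, -0.009, 1.903]
contact_force: [0.7, 0.1, 0.3]
opening: 0.999
```

{"fn": "drive_tool", "kwargs": {
  "moves": [
    [0,[0.5,0.3,-3],0],
    [0,[3,1.5,-6],0],
    [0,[6,3,-9],0],
    [0,[10,5,-12],0],
    [0,[14,7,-12],0],
    [0,[18,9,-12],0],
    [0,[20,10,-12],0]
  ]
}}

```text
clock: 17.23
eef_pos: [496.9, 501.0, 241.6]
tcp_rot: [3.131, -0.009, 1.905]
contact_force: [0.6, -1.0, 0.6]
opening: 1.001
```

```bash
python3 look.py l; python3 -c "
import pickle,cv2
F=pickle.load(open('f_l.pkl','rb'))
cv2.imwrite('pics/full_l.png',F['top']['color'][:,:,::-1])"
```

```text
t 17.23 tcp chute [-311.7   28.4] a 27.8 pusher [-288.5  -15.6] lead [-275.4  -16.9] inner [-341.2   60.9] tipz 254.6 F [ 0.6 -1.   0.6] op 1.001 tilt [ 3.131 -0.009]
```

View pics/top_l.png

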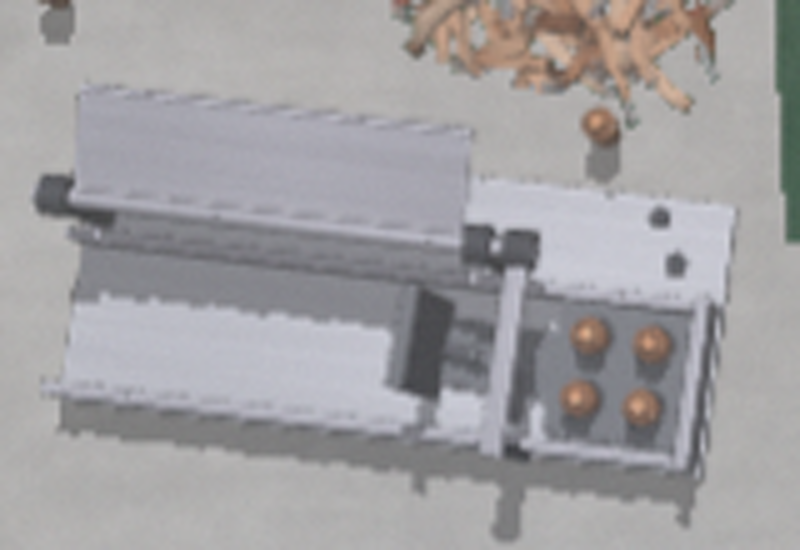

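View pics/scene_l.png

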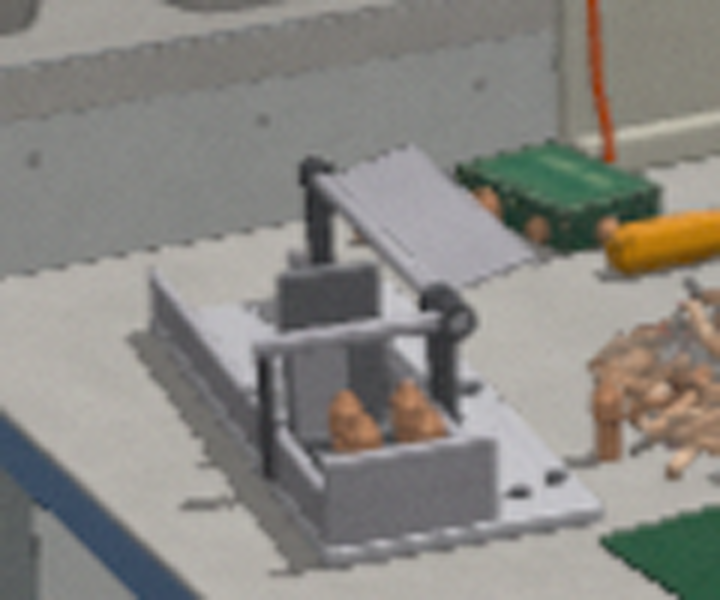

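View pics/full_l.png

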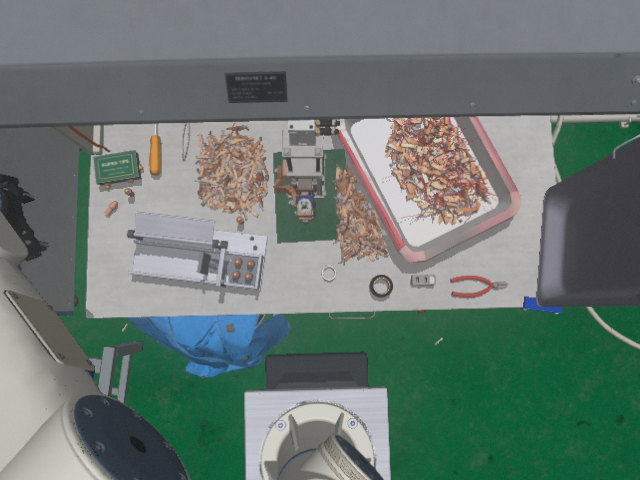

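```bash
python3 - <<'E'
from plan import *
import pickle
def seg(F):
    hsv=cv2.cvtColor(F["color"],cv2.COLOR_RGB2HSV)
    m=((hsv[...,0]<18)&(hsv[...,1]>75)&(hsv[...,2]>60)).astype(np.uint8); m[:248]=0;m[295:]=0;m[:,:180]=0;m[:,258:]=0
    n,l,st,c=cv2.connectedComponentsWithStats(m,connectivity=4)
    return [(c[i],st[i,4]) for i in range(1,n) if st[i,4]>=10]
v_=v
for k in ("f0","f_a","f_c","f_d","f_j","f_l"):
    F=pickle.load(open(k+".pkl","rb")); F=F[0] if isinstance(F,tuple) else F; F=F["top"]
    P=[]
    for c,a in seg(F):
        w=atz(F,c,52)[:2]-v[:2];al=v[2]
        P.append((w[0]*np.cos(al)+w[1]*np.sin(al),-w[0]*np.sin(al)+w[1]*np.cos(al),a))
    P=np.array(P); print(k,P.round(1).tolist())
    if len(P)==4:
        L=P[P[:,1]>2];R=P[P[:,1]<2]; print("  mean",P[:,:2].mean(0).round(1),"yaw from rows",np.degrees(np.arctan2(R[:,0].mean()-L[:,0].mean(),L[:,1].mean()-R[:,1].mean())).round(1),"from cols",[np.degrees(np.arctan2(*(q[q[:,0].argmax()]-q[q[:,0].argmin()])[[1,0]])).round(1) for q in(L,R)])
E
```

```text
f0 [[-58.2, 15.8, 23.0], [-30.1, 15.9, 25.0], [-57.6, -11.8, 25.0], [-29.9, -11.0, 20.0]]
  mean [-44.    2.2] yaw from rows 0.8 from cols [np.float64(0.3), np.float64(1.8)]
f_a [[-58.0, 15.6, 24.0], [-29.9, 16.3, 23.0], [-58.0, -11.6, 25.0], [-29.9, -11.7, 25.0]]
  mean [-43.9   2.2] yaw from rows -0.0 from cols [np.float64(1.5), np.float64(-0.1)]
f_c [[-22.2, 18.3, 18.0], [7.9, 17.3, 19.0], [-22.5, -11.4, 16.0], [7.2, -10.4, 22.0]]
  mean [-7.4  3.4] yaw from rows -1.0 from cols [np.float64(-1.9), np.float64(2.1)]
f_d [[20.0, 17.6, 27.0], [48.4, 16.2, 25.0], [19.0, -9.6, 23.0], [45.6, -11.2, 25.0]]
  mean [33.2  3.2] yaw from rows -4.0 from cols [np.float64(-2.8), np.float64(-3.5)]
f_j [[32.6, 17.7, 26.0], [61.3, 16.8, 25.0], [32.8, -10.3, 24.0], [60.0, -11.2, 26.0]]
  mean [46.7  3.3] yaw from rows -1.1 from cols [np.float64(-1.8), np.float64(-1.7)]
f_l [[32.8, 18.1, 21.0], [60.8, 17.3, 23.0], [32.3, -10.2, 24.0], [59.3, -10.8, 22.0]]
  mean [46.3  3.6] yaw from rows -2.1 from cols [np.float64(-1.6), np.float64(-1.2)]
```

```bash
python3 - <<'E'
from plan import *
import pickle
F=pickle.load(open("f_l.pkl","rb"))
def ch(w):
    w=w[:2]-v[:2];al=v[2]; return np.array([w[0]*np.cos(al)+w[1]*np.sin(al),-w[0]*np.sin(al)+w[1]*np.cos(al)]).round(1)
for t,z in (("gate_line",8),("treadle_mid",79),("push_plate",74),("rack",8),("loose_tip",0)):
    for n in F:
        o=r.spot_point(t,n)
        if o: print(t,n,round(o[0]["score"],2),ch(atz(F[n],o[0]["at"],z)))
c=F["top"]["color"][255:295,190:262,::-1]; cv2.imwrite("pics/home.png",cv2.resize(c,None,fx=11,fy=11,interpolation=cv2.INTER_CUBIC))
from fit import W
for P in [(75,-30,32),(75,30,32),(75,-32,48),(75,32,48),(15,-30,32),(15,30,32),(-45,-23,86),(-45,23,86)]:
    print(P,((proj(F["top"],W(v,P))[0]-[190,255]+.5)*11).round())
E
```

```text
gate_line scene 0.78 [ 7.4 -6.6]
gate_line top 0.69 [ 7.1 -3.2]
treadle_mid scene 0.98 [-127.2   80.7]
push_plate scene 0.58 [-51.1   7.2]
push_plate top 0.83 [-41.8  -3.4]
rack scene 0.65 [66.5 -1.3]
rack top 0.85 [46.1 -0.1]
loose_tip scene 0.6 [-232.5   62.8]
loose_tip top 0.61 [ 18.9 113.3]
(75, -30, 32) [717. 343.]
(75, 30, 32) [758.  49.]
(75, -32, 48) [706. 350.]
(75, 32, 48) [751.  32.]
(15, -30, 32) [422. 306.]
(15, 30, 32) [465.  12.]
(-45, -23, 86) [ 73. 217.]
(-45, 23, 86) [109. -18.]
```

View pics/home.png

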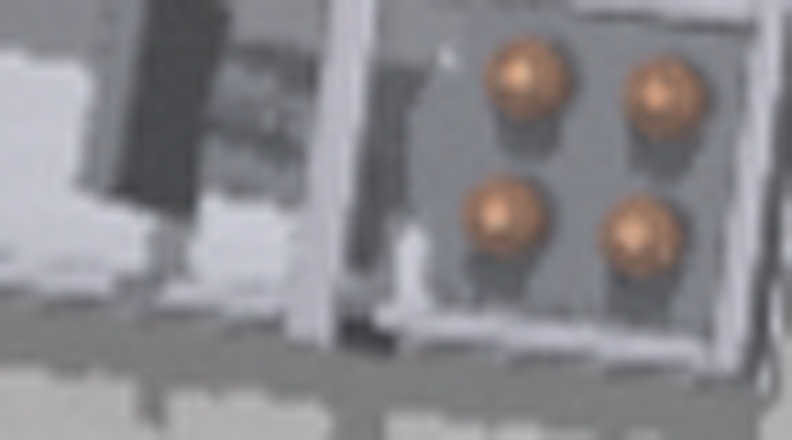

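```bash
python3 -c "
from rig import r
print(r.sense()['clock'],r.sense()['contact_force']); print(r.sign_off())"
```

```text
17.825 [-0.01813633  0.13881101 -0.66464091]
the job is handed in; nothing more can be done
None
```

The rack is pushed home against the end stop and the gate is shut behind it. I handed the job in at 17.8 s of the 42 s allowed, with the arm clear of everything.

**How it went:** One open finger held the treadle down, with the gate at about 0.8 to 0.87 rad. The other finger pushed the rack by its rear plate. About 10 mm short of the stop the rack had turned about 4° and the push force had risen to about 10 N. I backed off a few mm, moved the contact point to the right and pushed again with the gate still held up. At the stop, the force rose from 5.6 to 11.9 N while the rack stayed still. I then drew the finger back about 9 mm and checked that the rack had not moved. After that I let the treadle up slowly and moved the arm away.

**Last checks:**
- **Gate:** in both pictures it rests shut on its post, with the blade over the tongue.
- **Rack position:** the electrode tips put the rack's origin at x ≈ 46 mm, against 45 mm nominal and about 2 mm of calibration error. No floor shows between the block and the end stop.
- **Other things:** the loose tip, ring, gauge block, tape roll and cutters look unmoved in the final picture. I compared these only by eye.

**What disagreed:**
- **Slight turn:** the rack may still be turned by 1 to 2°. Most of my tip measurements gave that, but one close-up of the tips suggested under 1°. A gap of 1 to 2 mm at its right front corner would be hidden from the cameras.
- **Network points:** in the final pictures some of the networks' points were well off, such as the gate line by about 7 mm and the rack in the scene camera by about 20 mm. I relied on the tips, edges and contact force instead.

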